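# Put the beamline sample parts back in their trays

## Robot

A 6-joint arm with a two-finger parallel gripper is mounted at the origin on the work surface. World frame = base frame: x ahead of the robot, y to its left, z up, the work surface at z = 0. Lengths are in m, angles in rad, forces in N, time in s.
With the tool pointing down it reaches from about 0.375 to 0.925 m from the base axis. Payload 5.7 kg.
Tool frame: the origin (TCP) lies midway between the tips of the shut fingers; the grasp point (between the pads) lies 19 mm behind it; z points along the fingers, y is the line along which they close (so a half turn about z gives the same grasp; the last joint's range is limited). The gripper opens to 88 mm and grips with 3 to 60 N. Pads are 20 mm wide; open, the fingers measure 115 mm over their backs; the gripper's body (75 mm by 178 mm) begins 61 mm behind the grasp point.
Start: joints at [1.17, 0.359, 1.51, -0, 1.272, -0.115], TCP at [0.169, 0.576, 0.223] pointing down, gripper open.
Joint ranges: [-2.97, 2.97], [-1.01, 2.36], [0.21, 2.38], [-0.96, 4.11], [0.2, 2.71], [-2.98, 2.98]. Speed limits (rad/s): [2.39, 2.39, 3.14, 3.14, 3.14, 3.14].

## Interface

Orientations are given as a unit quaternion [x, y, z, w].
In Python, from bench import move_ptp, servo_line, goto_joints, move_gripper, sleep, inverse_kinematics, capture, PlanningError, close_job, spot_in, silhouettes, current_clock, current_joint_pos, current_qvel, current_joint_torque, current_position, current_orientation, current_force, current_torque, current_finger_gap, current_grip_force gives the robot as it stands. Calls block until the motion is done:
- move_ptp(position, orientation): joint-space move of the TCP to a pose.
- servo_line(position, orientation=None, rate=0.15, contact_N=None): straight line of the TCP; orientation=None keeps the orientation; rate is the mean speed in m/s. With contact_N (N) it stops when the force on the tool has changed by that much, and returns True; else False.
- goto_joints(angles): joint-space move.
- move_gripper(opening): finger opening in m; the grip force is fixed at half the most; returns when the fingers have stopped.
- sleep(seconds).
- inverse_kinematics(position, orientation): joint angles nearest the present ones, or None.
- capture(name): name is "scene" or "side" or "wrist"; returns a dict with "image" (384x512x3 uint8, blue, green, red), "range_z" (384x512 float32, m along the optical axis (not along the pixel's ray), 0 where there is no reading), "intrinsics" (3x3 intrinsics, pixels), "R" (3x3) and "t" (3): a world point X has camera coordinates R X + t. Camera axes: x right, y down, z forward; pixel columns grow to the right and rows downward; lengths in m; the calibration is good to about 2 mm. The wrist camera is an equidistant fisheye: a pixel r from the principal point sees the ray r / f radians off the axis. A picture is of the moment at which its call begins.
A pose or a line that the arm cannot do raises PlanningError and nothing moves.
- close_job(): hands the job in; it is judged then, once.
Trained networks look in the newest picture that a camera, given by its name, has taken for a name from the list of things; names that differ only in an ending like _2 or _b are one class to them, and where a whole thing is asked for, a point or a joint stands for the part that bears it (a point fixed in the world has none). Each returns a list of dicts, best first, with "conf" (0 to 1); they miss things now and then, are a little off and sometimes report something else, mostly with a low value. They report only what shows in the picture. A call takes as long as a camera call. They do not tell look-alikes from the thing itself.
- spot_in(camera, query): "xy" ([column, row] in pixels, amid what is visible of it).
- silhouettes(camera, query): "region" (384x512 bool, what is visible of it) and "xy" ([column, row] in pixels, amid what is visible of it).
Readings, each from a call of its own:
- current_clock(): time.
- current_joint_pos(): joint angles.
- current_qvel(): joint speeds.
- current_joint_torque(): joint torques, N m.
- current_position(): TCP position.
- current_orientation(): TCP orientation.
- current_force(): force on the tool from outside, world axes, zero at the start.
- current_torque(): the same for the moment, N m.
- current_finger_gap(): finger opening in m.
- current_grip_force(): force on a finger pad.
Only numpy, scipy, OpenCV 4.12 (cv2) and the standard library are available. Lean on these libraries where they do the work, as an engineer would, in place of code of your own. Each camera call takes 0.05 s, during which the arm holds its last target. There are 200 camera calls.

## Task

Clear up the loose parts on the beamline bench: stand both brass sample stubs upright in the red tray, lay both black filter cells window up in the blue tray, and put the aluminium clamp, knob up, in the yellow tray. Only one part to a bay, resting flat on its floor; either bay will do. Leave the amber glass vial and the white jar where they stand.

Things in the scene. Friction and masses are not known exactly. Their poses are not given: they have to be found in the camera images.
- stub_red: brass sample stub with a red tip and red collar, standing upright: round foot 28 mm diameter, 10 mm high with a red top face, above it a straight stem 12 mm diameter up to 38 mm, then the red tip 9 mm diameter up to 45 mm. Loose, about 60 g. Origin: centre of its underside; z up along the stem.
- stub_white: brass sample stub with a white tip and white collar, standing upright: round foot 28 mm diameter, 10 mm high with a white top face, above it a straight stem 12 mm diameter up to 38 mm, then the white tip 9 mm diameter up to 45 mm. Loose, about 60 g. Origin: centre of its underside; z up along the stem.
- cell_green: filter cell: flat black disc 36 mm diameter, 14 mm high, with a round green window 29 mm across on top, lying window up. Loose, about 50 g. Origin: centre of its underside; z up.
- cell_orange: filter cell: flat black disc 36 mm diameter, 14 mm high, with a round orange window 29 mm across on top, lying window up. Loose, about 50 g. Origin: centre of its underside; z up.
- clamp: aluminium clamp block 48 mm (its x) by 24 mm (its y), 22 mm high, with a black knob 18 mm diameter and 12 mm high in the middle of its top. Loose, about 80 g. Origin: centre of its underside; z up.
- tray_red: red plastic tray, open on top, fixed to the bench, 120 mm (its x) by 190 mm (its y) outside, 25 mm high, walls and floor 4 mm thick. A 4 mm divider across the middle, as high as the walls, parts it into two equal bays, each 112 x 89 mm inside, centred at y = +46.5 mm and y = -46.5 mm. Origin: centre of its underside, on the bench; z up. For the brass stubs.
- tray_blue: blue plastic tray, open on top, fixed to the bench, 120 mm (its x) by 190 mm (its y) outside, 25 mm high, walls and floor 4 mm thick. A 4 mm divider across the middle, as high as the walls, parts it into two equal bays, each 112 x 89 mm inside, centred at y = +46.5 mm and y = -46.5 mm. Origin: centre of its underside, on the bench; z up. For the filter cells.
- tray_yellow: yellow plastic tray, open on top, fixed to the bench, 120 mm (its x) by 190 mm (its y) outside, 25 mm high, walls and floor 4 mm thick. A 4 mm divider across the middle, as high as the walls, parts it into two equal bays, each 112 x 89 mm inside, centred at y = +46.5 mm and y = -46.5 mm. Origin: centre of its underside, on the bench; z up. For the clamp.
- vial: amber glass vial with a blue cap, 26 mm diameter, 50 mm high, loose, standing among the parts; not to be disturbed. Origin: centre of its underside; z up.
- jar: white plastic jar with a white lid, 37 mm diameter, 34 mm high, loose, standing among the parts; not to be disturbed. Origin: centre of its underside; z up.
Things that resemble listed ones, but are neither listed nor needed, are in the scene too. What is shaped like the cell_orange but pink or purple is not meant.

How it is judged:
At the end, for the whole second after the job is handed in: Stubs in the red tray and cells in the blue, one per bay; clamp in a yellow bay. Origins within 50 mm of tray centre in x and 10 to 85 mm in y, underside under 9 mm above the tray's, tilt under 0.15 rad, at rest. Vial and jar within 20 mm of their start, tilt under 0.2 rad (x of stub_red in the frame of tray_red between -0.05 and 0.05 m and z of stub_red in the frame of tray_red between 0 and 0.009 m and angle between each of stub_red, stub_white, cell_green, cell_orange, clamp's own z axis and vertical below 0.15 rad and linear speed of each of stub_red, stub_white, cell_green, cell_orange, clamp below 0.02 m/s and angular speed of each of stub_red, stub_white, cell_green, cell_orange, clamp below 0.2 rad/s and x of stub_white in the frame of tray_red between -0.05 and 0.05 m and z of stub_white in the frame of tray_red between 0 and 0.009 m and ((y of stub_red in the frame of tray_red between 0.01 and 0.085 m and y of stub_white in the frame of tray_red between -0.085 and -0.01 m) or (y of stub_red in the frame of tray_red between -0.085 and -0.01 m and y of stub_white in the frame of tray_red between 0.01 and 0.085 m)) and x of cell_green in the frame of tray_blue between -0.05 and 0.05 m and z of cell_green in the frame of tray_blue between 0 and 0.009 m and x of cell_orange in the frame of tray_blue between -0.05 and 0.05 m and z of cell_orange in the frame of tray_blue between 0 and 0.009 m and ((y of cell_green in the frame of tray_blue between 0.01 and 0.085 m and y of cell_orange in the frame of tray_blue between -0.085 and -0.01 m) or (y of cell_green in the frame of tray_blue between -0.085 and -0.01 m and y of cell_orange in the frame of tray_blue between 0.01 and 0.085 m)) and x of clamp in the frame of tray_yellow between -0.05 and 0.05 m and z of clamp in the frame of tray_yellow between 0 and 0.009 m and (y of clamp in the frame of tray_yellow between 0.01 and 0.085 m or y of clamp in the frame of tray_yellow between -0.085 and -0.01 m) and distance of each of vial, jar from where it was at the start of the episode below 0.02 m and angle between each of vial, jar's own z axis and vertical below 0.2 rad); the robot touches nothing.
It fails at once if the glass vial is pushed more than 20 mm from its place, lifted or knocked over (distance of vial from where it was at the start of the episode above 0.02 m or angle between vial's own z axis and vertical above 0.4 rad).
It fails at once if the white jar is pushed more than 20 mm from its place, lifted or knocked over (distance of jar from where it was at the start of the episode above 0.02 m or angle between jar's own z axis and vertical above 0.4 rad).
It also fails if it takes over 106 s, if anything falls off the work surface, if the arm or the gripper's body presses on something with over 40 N, if the wrist force passes 120 N, or if a joint passes its speed limit or range.

## Working session

There is one attempt and no reset: what is moved stays moved. The work goes in short steps, each a Python script; the robot and the scene stay as the last script left them, time stands still between calls to the robot, and variables do not carry over. Pictures are saved under pics/ and viewed, at most 14 in all, crops included, and the job is handed in when it is done.

```bash
mkdir -p pics; ls; python3 - <<'E'
from bench import *
import cv2,numpy as np
for n in ("scene","side"):
    c=capture(n); cv2.imwrite(f"pics/{n}0.png",cv2.resize(c["image"],(768,576)))
    print(n,c["intrinsics"].tolist(),c["R"].round(3).tolist(),c["t"].round(3).tolist())
    for q in ["stub_red","stub_white","cell_green","cell_orange","clamp","tray_red","tray_blue","tray_yellow","vial","jar"]:
        print(q,[(np.round(d["xy"]).tolist(),round(d["conf"],2)) for d in spot_in(n,q)])
print(current_clock())
E
```

```text
pics
scene [[386.60209114148745, 0.0, 261.1024953754643], [0.0, 386.60209114148745, 195.72146312500547], [0.0, 0.0, 1.0]] [[-0.839, 0.545, -0.01], [0.448, 0.678, -0.582], [-0.31, -0.493, -0.813]] [0.469, -0.243, 1.421]
stub_red []
stub_white [([307.0, 201.0], 0.43)]
cell_green [([277.0, 267.0], 0.55)]
cell_orange [([202.0, 164.0], 0.63), ([186.0, 176.0], 0.55), ([229.0, 154.0], 0.51), ([225.0, 169.0], 0.43), ([293.0, 177.0], 0.39)]
clamp [([269.0, 163.0], 0.64)]
tray_red [([221.0, 124.0], 0.82)]
tray_blue [([234.0, 213.0], 0.9)]
tray_yellow [([359.0, 288.0], 0.94), ([203.0, 163.0], 0.32), ([235.0, 215.0], 0.24), ([305.0, 201.0], 0.23)]
vial [([328.0, 217.0], 0.45)]
jar [([252.0, 145.0], 0.54)]
side [[368.8569729226213, 0.0, 259.6391386432581], [0.0, 368.8569729226213, 189.58037721580126], [0.0, 0.0, 1.0]] [[0.748, -0.664, -0.013], [-0.405, -0.441, -0.801], [0.526, 0.604, -0.599]] [-0.435, 0.283, 0.633]
stub_red [([212.0, 234.0], 0.51)]
stub_white [([196.0, 208.0], 0.67)]
cell_green [([230.0, 158.0], 0.45)]
cell_orange [([376.0, 252.0], 0.71), ([317.0, 257.0], 0.66), ([366.0, 220.0], 0.54), ([311.0, 236.0], 0.53), ([344.0, 239.0], 0.5)]
clamp [([246.0, 249.0], 0.92)]
tray_red [([361.0, 329.0], 0.63), ([277.0, 266.0], 0.21)]
tray_blue [([283.0, 193.0], 0.85), ([228.0, 160.0], 0.24)]
tray_yellow [([155.0, 153.0], 0.93)]
vial [([167.0, 194.0], 0.73)]
jar [([278.0, 267.0], 0.78)]
1.1
```

View pics/scene0.png

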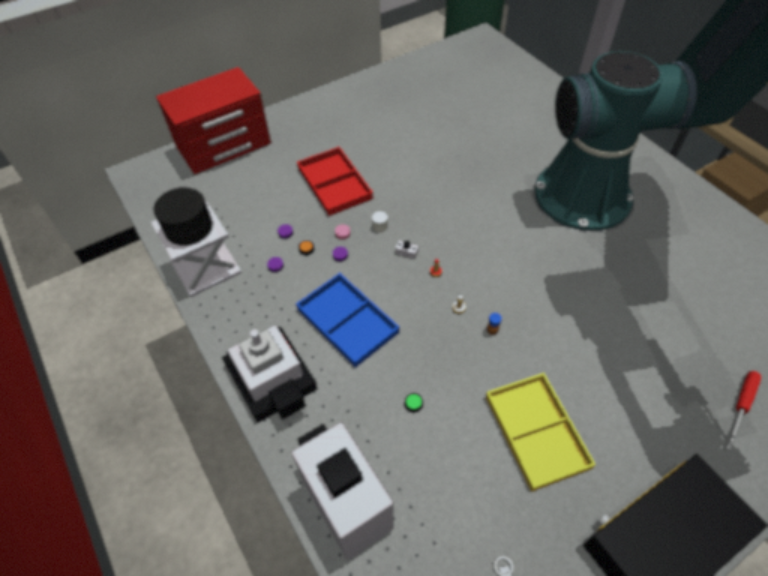

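View pics/side0.png

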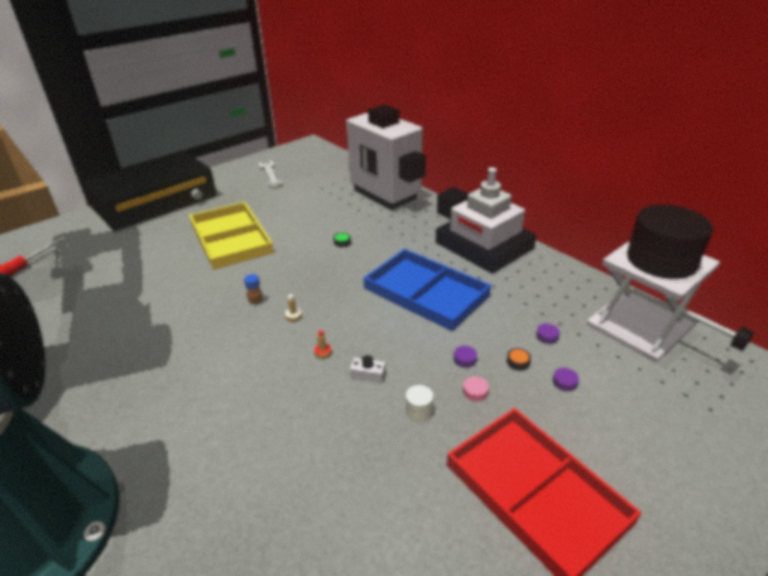

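The scene view (768 px wide) shows the orange cell at (306,247) among purple and pink look-alikes, the green cell at (414,401), the clamp at (406,248), the red stub at (436,267), the white stub at (459,303), the vial at (494,323) and the jar at (380,220). The side view agrees: orange at (518,358), green at (342,239), clamp at (368,368). Next I'll localise them with depth.

```bash
cat > h.py <<'E'
from bench import *
import cv2,numpy as np
def cloud(n):
    c=capture(n); K=c["intrinsics"]; z=c["range_z"]; v,u=np.mgrid[:384,:512]
    P=np.stack([(u-K[0,2])/K[0,0]*z,(v-K[1,2])/K[1,1]*z,z],-1)
    return c["image"],(P-c["t"])@c["R"],z>0   # R^T(P-t)
E
python3 - <<'E'
from h import *
px={"scene":dict(stub_red=(436,267),stub_white=(459,303),green=(414,401),orange=(306,247),clamp=(406,248),vial=(494,323),jar=(380,220),pink=(342,231),pur1=(285,231),pur2=(340,254),pur3=(275,264),tray_red=(335,180),tray_blue=(348,319),tray_yellow=(540,432)),
"side":dict(stub_red=(322,345),stub_white=(292,308),green=(342,239),orange=(518,358),clamp=(368,368),vial=(253,290),jar=(419,402),pink=(476,387),pur1=(566,378),pur2=(465,355),pur3=(548,332),tray_red=(543,490),tray_blue=(427,288),tray_yellow=(231,234))}
A=[];out={}
for n in px:
    im,W,ok=cloud(n)
    hsv=cv2.cvtColor(im,cv2.COLOR_BGR2HSV)
    b=ok&(abs(W[...,2])<.003)&(W[...,0]>.3); print(n,"bench z sd",W[b][:,2].std(),W[b][:,2].mean())
    A.append((im,W,ok))
    for k,(x,y) in px[n].items():
        u,v=int(x/1.5),int(y/1.5); c=np.median(W[v-2:v+3,u-2:u+3].reshape(-1,3),0)
        s=ok&(W[...,2]>.006)&(W[...,2]<.08)
        if "tray" in k:
            s=ok&(np.hypot(W[...,0]-c[0],W[...,1]-c[1])<.14)&(W[...,2]>.0165)&(W[...,2]<.03)&(hsv[...,1]>100)
        else: s&=np.hypot(W[...,0]-c[0],W[...,1]-c[1])<.035
        p=W[s]
        if len(p)<3: print(n,k,c.round(3),"few");continue
        xy=(p[:,:2]*1000).astype(np.float32)
        r=cv2.minAreaRect(xy); 
        print(n,k,c.round(3),len(p),"rect",np.round(r[0],1),np.round(r[1],1),round(r[2],1),"circ",np.round(cv2.minEnclosingCircle(xy)[0],1),"zmax",p[:,2].max().round(3))
# ortho view
H=np.zeros((600,800,3),np.uint8)
for im,W,ok in A[::-1]:
    i=((0.95-W[...,0])/.001).astype(int);j=((.45-W[...,1])/.001).astype(int)
    m=ok&(i>=0)&(i<600)&(j>=0)&(j<800)&(W[...,2]<.1)
    for di in range(2):
        for dj in range(2): H[np.clip(i[m]+di,0,599),np.clip(j[m]+dj,0,799)]=im[m]
cv2.imwrite("pics/ortho.png",H)
E
```

```text
scene bench z sd 0.0015017729307441013 7.95513078401333e-05
scene stub_red [ 0.443 -0.001  0.017] 60 rect [ 4.429e+02 -2.000e-01] [26.1 23.3] 55.7 circ [4.419e+02 2.000e-01] zmax 0.047
scene stub_white [0.459 0.106 0.022] 71 rect [458.5 104. ] [23.5 25.2] 34.0 circ [456.8 102.7] zmax 0.049
scene green [0.659 0.232 0.015] 130 rect [659.  231.5] [34.2 34. ] 3.6 circ [658.4 232.1] zmax 0.022
scene orange [ 0.649 -0.218  0.014] 82 rect [ 647.8 -219.1] [35.9 37.2] 39.2 circ [ 647.2 -219.9] zmax 0.02
scene clamp [ 0.469 -0.083  0.024] 128 rect [473.2 -75.9] [54.  47.8] 43.6 circ [471.  -78.4] zmax 0.037
scene vial [0.439 0.189 0.044] 112 rect [445.5 189.2] [50.4 24.6] 20.3 circ [447.2 186.7] zmax 0.054
scene jar [ 0.475 -0.179  0.034] 120 rect [ 471.3 -185.8] [35.4 34.7] 55.8 circ [ 471.9 -186.3] zmax 0.037
scene pink [ 0.558 -0.213  0.014] 77 rect [ 555.8 -212.7] [32.8 32.1] 61.1 circ [ 557.2 -214.7] zmax 0.018
scene pur1 [ 0.669 -0.284  0.014] 77 rect [ 665.8 -289.4] [39.2 33.8] 37.2 circ [ 666.2 -290.2] zmax 0.02
scene pur2 [ 0.598 -0.157  0.015] 82 rect [ 593.2 -160.5] [36.  33.5] 49.1
[... 1332 characters left out ...]
 42.5 circ [ 551.9 -215. ] zmax 0.016
side pur1 [ 0.66  -0.294  0.014] 193 rect [ 662.8 -290.9] [34.5 36.6] 82.6 circ [ 663.4 -291.5] zmax 0.016
side pur2 [ 0.589 -0.164  0.013] 167 rect [ 591.4 -161.6] [35.6 33.7] 21.2 circ [ 591.1 -161.2] zmax 0.016
side pur3 [ 0.723 -0.216  0.014] 143 rect [ 726.2 -214.8] [35.9 32.7] 36.6 circ [ 727.  -215.9] zmax 0.017
side tray_red [ 0.494 -0.376  0.004] 1534 rect [ 485.8 -371.8] [191.  122.8] 85.2 circ [ 486.3 -372.4] zmax 0.027
side tray_blue [ 0.666 -0.003  0.008] 637 rect [ 6.669e+02 -4.000e-01] [122.7 191.5] 9.8 circ [666.7  -1.2] zmax 0.027
side tray_yellow [0.501 0.399 0.008] 418 rect [499.4 400.8] [196.5 120.3] 76.4 circ [496.1 399.5] zmax 0.027
```

View pics/ortho.png

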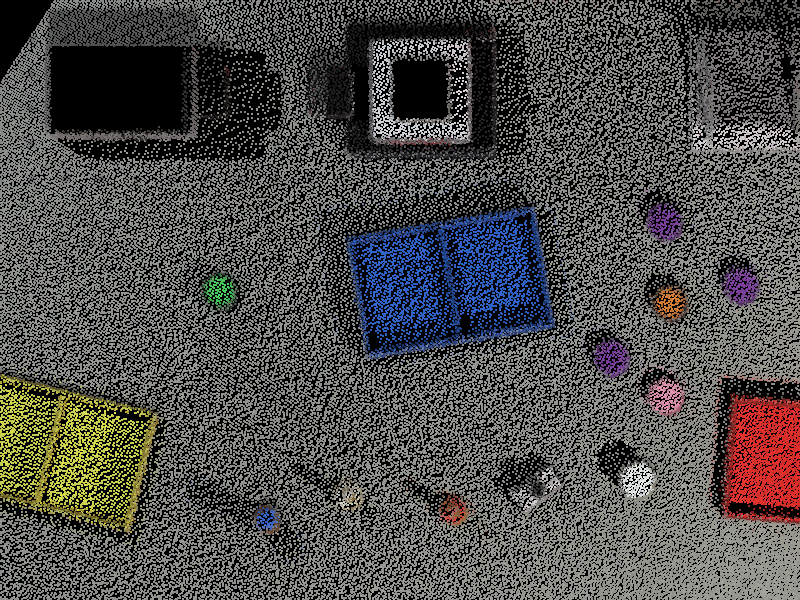

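The top-down view confirms the layout. The orange cell has a purple or pink look-alike on each side, 73 mm or more away centre to centre. The first grasp will be the green cell, with checks.

```bash
cat >> h.py <<'E'
from scipy.spatial.transform import Rotation as Rn
FLY=.15
TR=dict(red=(.487,-.371,-4.8),blue=(.668,0.,9.7),yellow=(.5005,.4005,-13.7))
def quat(x,y,z,deg):
    best=None;q0=np.array(current_joint_pos())
    for d in (deg,deg+180):
        a=np.radians(d);M=np.array([[-np.sin(a),np.cos(a),0],[np.cos(a),np.sin(a),0],[0,0,-1]])
        o=Rn.from_matrix(M.T if abs(np.linalg.det(M.T)-1)<1e-6 else None).as_quat()
        q=inverse_kinematics([x,y,z],o.tolist())
        if q is not None:
            s=abs(np.array(q)-q0).max()
            if best is None or s<best[0]: best=(s,o.tolist())
    return best[1]
def pick(x,y,deg,z,gap):
    o=quat(x,y,FLY,deg); move_ptp([x,y,FLY],o); move_gripper(gap)
    servo_line([x,y,z+.03],o,rate=.25); hit=servo_line([x,y,z],o,rate=.06,contact_N=8)
    move_gripper(0.); servo_line([x,y,FLY],o,rate=.25)
    print("picked hit",hit,"gap",round(current_finger_gap(),4),"F",round(current_grip_force(),1),"t",round(current_clock(),1))
def place(tray,side,z,gap):
    cx,cy,d=TR[tray]; a=np.radians(d); x,y=cx-side*.0465*np.sin(a),cy+side*.0465*np.cos(a)
    o=quat(x,y,FLY,d); move_ptp([x,y,FLY],o)
    g=current_finger_gap(); servo_line([x,y,z+.016],o,rate=.25)
    hit=servo_line([x,y,z+.002],o,rate=.03,contact_N=4); zz=current_position()[2]
    move_gripper(gap); servo_line([x,y,FLY],o,rate=.3)
    print("placed",hit,"dz",round(zz-z,4),"gap before",round(g,4),"t",round(current_clock(),1))
E
python3 - <<'E'
from h import *
pick(.6575,.231,90,.004,.06)
place("blue",1,.004,.06)
E
```

```text
picked hit False gap 0.0352 F 30.0 t 6.5
placed True dz 0.0036 gap before 0.0351 t 9.9
```

```bash
python3 - <<'E'
from h import *
pick(.6465,-.220,55,.004,.06)
place("blue",-1,.004,.06)
pick(.455,.102,15,.015,.05)
assert current_finger_gap()>.008
place("red",-1,.015,.05)
c=capture("side"); cv2.imwrite("pics/s1.png",cv2.resize(c["image"],(768,576)))
E
```

```text
picked hit False gap 0.0351 F 30.0 t 13.7
placed True dz 0.0035 gap before 0.035 t 17.0
picked hit False gap 0.0111 F 30.0 t 21.1
placed True dz 0.0036 gap before 0.0109 t 25.4
```

View pics/s1.png

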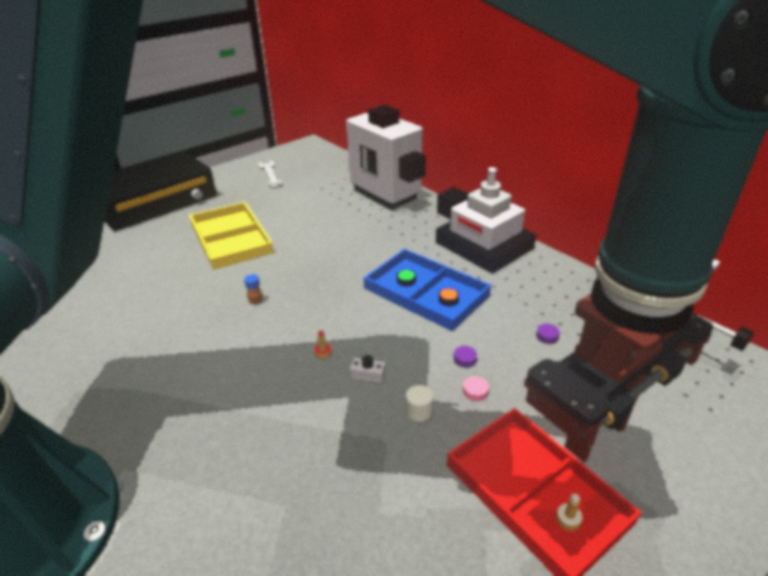

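The green (406,276) and orange (449,295) cells lie in the two blue bays, and the white stub stands in a red bay at (570,512). The vial and jar haven't moved. The red stub and clamp are next.

```bash
python3 - <<'E'
from h import *
pick(.4395,-.0025,15,.015,.05)
assert current_finger_gap()>.008
place("red",1,.015,.05)
pick(.462,-.086,34,.004,.06)
assert .018<current_finger_gap()<.03
place("yellow",-1,.004,.055)
move_ptp([.169,.576,.223],current_orientation()) if False else goto_joints([1.17,.359,1.51,0,1.272,-.115])
for n in ("scene","side"):
    im,W,ok=cloud(n); cv2.imwrite(f"pics/{n}2.png",cv2.resize(im,(768,576)))
    for k,(x,y) in dict(vial=(.430,.184),jar=(.470,-.187)).items():
        s=ok&(W[...,2]>.006)&(W[...,2]<.08)&(np.hypot(W[...,0]-x,W[...,1]-y)<.045)
        print(n,k,np.round(cv2.minAreaRect((W[s][:,:2]*1000).astype(np.float32))[0],1))
print(current_clock())
E
```

```text
picked hit False gap 0.0109 F 30.0 t 29.8
placed True dz 0.0036 gap before 0.0113 t 33.5
picked hit False gap 0.0241 F 29.7 t 37.5
placed True dz 0.0039 gap before 0.0241 t 41.5
scene vial [431.5 183.9]
scene jar [ 465.8 -187. ]
side vial [427.8 182.1]
side jar [ 468.8 -188.3]
43.5583
```

View pics/side2.png

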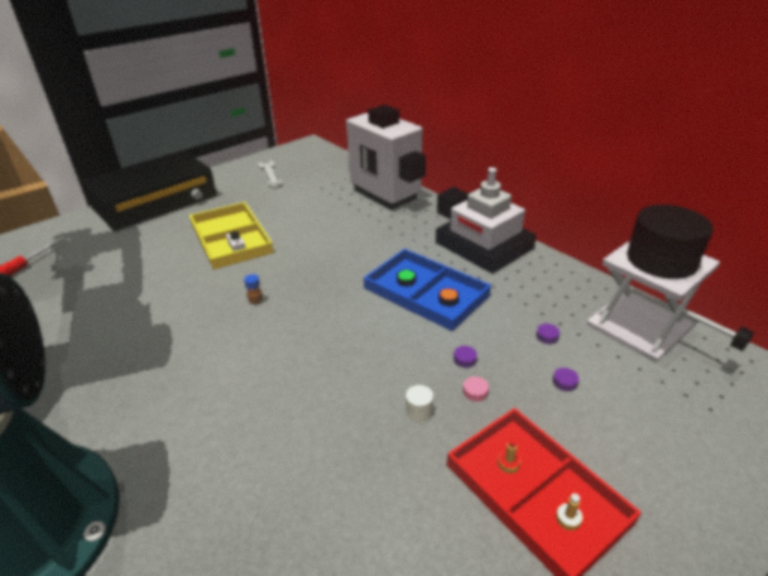

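View pics/scene2.png

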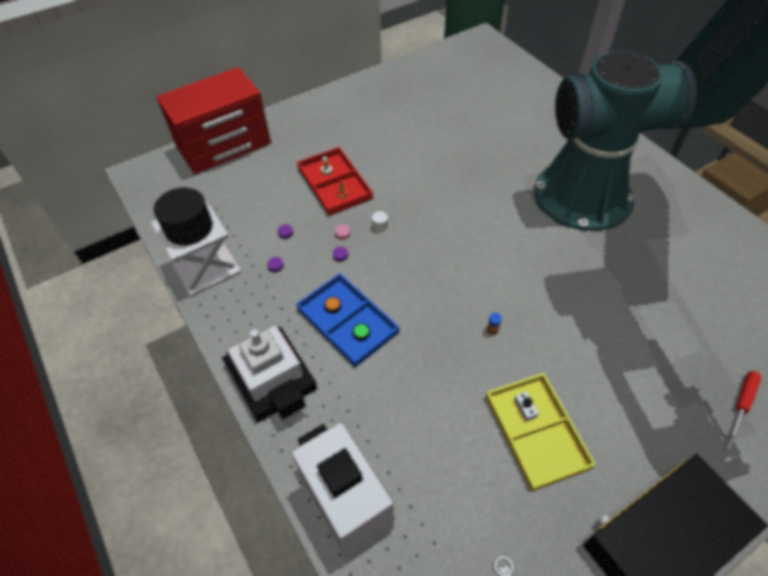

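Both views show every part upright and alone in its bay: the stubs at side (511,457) and (570,512), the cells at (406,276) and (449,295), and the clamp at (236,240) with its knob up. The vial and jar are where they started.

```bash
python3 -c "
from bench import *
print(close_job())"
```

```text
the job is handed in; nothing more can be done
None
```

I handed the job in at about 44 s on the robot's clock: the last pictures show both stubs, both cells and the clamp upright, one to a bay, in their trays, with the vial and jar still in place; no verdict came back.

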